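# Shut the cellar stop valve with its removable crank

## Robot

A 6-joint arm with a two-finger parallel gripper is mounted at the origin on the work surface. World frame = base frame: x ahead of the robot, y to its left, z up, the work surface at z = 0. Lengths are in m, angles in rad, forces in N, time in s.
With the tool pointing down it reaches from about 0.375 to 0.9 m from the base axis. Payload 3.1 kg.
Tool frame: the origin (TCP) lies at the centre of the arm's flange, where the gripper is bolted on; the fingertips stand 182 mm ahead of it and the grasp point (between the pads) lies 164 mm ahead of it; z points along the fingers, y is the line along which they close (so a half turn about z gives the same grasp; the last joint's range is limited). The gripper opens to 87 mm and grips with 3 to 60 N. Pads are 19 mm wide; open, the fingers measure 117 mm over their backs; the gripper's body (75 mm by 190 mm) begins 51 mm behind the grasp point.
Start: joints at [-1.315, 0.527, 1.433, -0, 1.181, -0.178], TCP at [0.263, -0.567, 0.405] pointing down, gripper open.
Joint ranges: [-3.08, 3.08], [-0.75, 2.2], [0.22, 2.44], [-1.43, 4.57], [0, 2.65], [-2.85, 2.85]. Speed limits (rad/s): [2.79, 2.79, 3.14, 3.14, 3.14, 3.14].

## Interface

Orientations are given as a unit quaternion [x, y, z, w].
In Python, from rig import * gives the robot as it stands.
- The arm moves only by the tool move_arm, never from a script. Its argument "commands" is a list that holds one entry, the list of rows, each a list of 6 numbers: the shift along the tool's x, y, z in units of 40 mm (1.0 is 40 mm), then the turn, a rotation vector about the tool's x, y, z in rad. A call has 1 to 12 rows; each row is the pose to reach, as a shift and turn from the pose commanded when the call began, along the tool's axes at that moment; what a row does not reach only later rows make up. A row lasts 1/8 s, in which the tool goes at most 62.5 mm and 10.7 degrees, less where a joint would pass 70% of its speed; a pose out of reach is approached as far as the arm can. A call with a gripper value outside its range is refused whole. "claw" is the closure, from -1 (fully open) to 1 (shut), so that 0 is half open, set as the call begins (left out, the last holds). The fingers move at their own pace and stop on an object; "squeeze" is the grip in N (left out, the last holds). Time passes only in rows, so rows that repeat a pose let the fingers close. It gives the time, the measured TCP pose, the force, the opening and the grip force at its end, in the units of the state.
- get_obs(): the state, without advancing time (a new reading comes with each control period).
- camera(name): name is "scene" or "top" or "wrist"; returns a dict with "pixels" (420x560x3 uint8, blue, green, red), "range_z" (420x560 float32, m along the optical axis (not along the pixel's ray), 0 where there is no reading), "camera_matrix" (3x3 intrinsics, pixels), "D" ([k1, k2, p1, p2, k3] as OpenCV has them; the pictures are not rectified), "extrinsics" (4x4, takes a point from world to camera coordinates). Camera axes: x right, y up, looking along -z (the intrinsics and any distortion apply to the point x, -y, -z); pixel columns grow to the right and rows downward; lengths in m; the calibration is good to about 2 mm. A picture is of the moment at which its call begins.
- hand_in(): hands the job in; it is judged then, once.
The state is a dict: "time": time; "q": joint angles; "joint_velocities": joint speeds; "joint_torque": joint torques, N m; "position": TCP position; "tool_rot": TCP orientation; "ft_force": force on the tool from outside, world axes, zero at the start; "moment": the same for the moment, N m; "grip_width": finger opening in m; "grip_force": force on a finger pad.
Only numpy, scipy, OpenCV 4.12 (cv2) and the standard library are available. Lean on these libraries where they do the work, as an engineer would, in place of code of your own. Each camera call takes 0.05 s, during which the arm holds its last target. There are 200 camera calls.

## Task

Shut the water valve: take the loose blue crank from the black mat, fit it fully down onto the valve's square spindle and turn it clockwise (seen from above) until it comes to its stop, with the yellow marker at the red end of its scale. Then lift the crank off, lay it gently back on the mat, flat and as it lay before (socket down), and let go; leave the jar, the can and the carton where they stand.

Things in the scene. Friction and masses are not known exactly. Their poses are not given: they have to be found in the camera images.
- valve: The valve, fixed: grey body 90 x 100 mm, 78 mm high, on a white pipe 48 mm thick that runs along this y axis from -155 to +225 mm. Origin on the bench under the spindle's axis, z up. The brass neck on top is 52 mm across, top face at 108 mm; the square spindle stands on it. All else stays below 105 mm over the bench.
- spindle_top (a point): Centre of the top of the upright greased steel spindle, 28 mm above the brass neck. 16 mm square for its lower 20 mm, then tapering over 8 mm to 9 mm square at the top. The angle of the square about the upright differs every time and is NOT given by these axes nor by the marker: see it or feel for it. Turning takes about 0.17 N m (2 N at the knob); a light touch from above does not turn it.
- spindle_base (a point): Centre of the spindle's foot, on the brass neck's top face, 28 mm below spindle_top. With the crank fully on, crank's origin lies here and the hub's underside rests on the neck. Axes as spindle_top's.
- crank_hub (a point): Centre, half-way up, of the hub of the loose blue crank (0.2 to 0.4 kg): a block 38 x 38 mm with bevelled corners, 60 mm high, flat sides along this x and y, z up. An arm 24 mm wide, 12 mm thick, level with the underside, runs along +x to 112 mm from the hub's axis and carries the knob. The crank lies flat on the mat, knob up, at the start.
- crank: The crank; origin at the centre of the hub's underside, 30 mm below crank_hub, same axes. Here opens the square socket, 18.5 mm wide, 31 mm deep, sides along x and y: 1.25 mm play each side. It drops down the spindle within about 0.1 rad of any of four fitting angles, 90 degrees apart; at other angles it stops on the taper, 20 mm or more above the neck.
- crank_knob (a point): The crank's orange round upright knob, 26 mm in diameter, 58 mm high (12 to 70 mm above the crank's underside), fixed to the arm; its axis is 95 mm along +x from the hub's axis, this point 41 mm above the underside.
- marker (a joint): Yellow marker (30 x 12 x 17 mm) sliding along the white scale on the valve's +y side: 0 m at the green end = open, 0.045 m at the red end = shut, a firm stop. Geared to the spindle: 12 mm per radian turned clockwise seen from above. It starts between 0 and 0.012 m, so 2.7 to 3.8 rad of turning are left.
- mat: Black rubber mat, fixed, 220 x 150 mm (along its x and y), 4 mm thick; origin at the centre of its underside. The crank starts on it and must finish on it.
- jar: Bystander: amber preserving jar with a red lid, 76 mm in diameter, 110 mm high, origin at the centre of its underside.
- can: Bystander: tin can with a green label, 74 mm in diameter, 100 mm high, origin at the centre of its underside.
- carton: Bystander: brown cardboard carton 60 x 100 x 70 mm high (x, y, z), origin at the centre of its underside.
Things that resemble listed ones, but are neither listed nor needed, are in the scene too. Several things look just like the crank: the one meant starts farthest to the robot's right.

How it is judged:
On the way, in this order (a step that is already met when the one before it is completed fails the run):
1. the crank is fully down on the spindle, before the marker has come to the red end (horizontal distance between crank and spindle_base below 0.006 m and z of crank in the frame of spindle_base between -0.004 and 0.007 m and value of joint marker below 0.035 m), for 0.2 s.
2. with the crank still on the spindle, the marker has been turned to the red end (within 3 mm) (horizontal distance between crank and spindle_base below 0.008 m and z of crank in the frame of spindle_base below 0.015 m and value of joint marker above 0.042 m), for 0.1 s.
3. the crank is lifted clear of the spindle (z of crank in the frame of spindle_base above 0.035 m), for 0.1 s.
At the end, for the whole second after the job is handed in: The marker is within 3 mm of its shut stop; the crank lies flat on the mat, socket down (tilt under 0.1 rad, underside within 6 mm of the mat's top, hub's axis over the mat), let go of and at rest; no bystander has moved more than 30 mm or tipped (value of joint marker above 0.042 m and x of crank_hub in the frame of mat between -0.11 and 0.11 m and y of crank_hub in the frame of mat between -0.075 and 0.075 m and z of crank in the frame of mat between 0 and 0.01 m and angle between crank_hub's own z axis and vertical below 0.1 rad and linear speed of crank below 0.02 m/s); the robot touches nothing.
It fails at once if the jar is shoved away or tipped over (distance of jar from where it was at the start of the episode above 0.03 m or angle between jar's own z axis and vertical above 0.4 rad).
It fails at once if the can is shoved away or tipped over (distance of can from where it was at the start of the episode above 0.03 m or angle between can's own z axis and vertical above 0.4 rad).
It fails at once if the carton is shoved away or tipped over (distance of carton from where it was at the start of the episode above 0.03 m or angle between carton's own z axis and vertical above 0.4 rad).
It fails at once if the crank is dropped or slammed onto the mat (still moving at over 0.7 m/s within 60 mm of it) (z of crank in the frame of mat below 0.064 m and horizontal distance between crank and mat below 0.13 m and linear speed of crank above 0.7 m/s).
It also fails if it takes over 72 s, if anything falls off the work surface, if the arm or the gripper's body presses on something with over 40 N, if the wrist force passes 120 N, or if a joint passes its speed limit or range.

## Working session

There is one attempt and no reset: what is moved stays moved. The work goes in short steps, Python scripts to look and compute and a tool call to move; the robot and the scene stay as the last step left them, time stands still between calls to the robot, and variables do not carry over. Pictures are saved under pics/ and viewed, at most 10 in all, crops included, and the job is handed in when it is done.

Besides the shell and the picture viewer there is one more tool, called by a JSON object that holds its "name" and its "arguments", one argument or row to a line. move_arm: Moves the arm, as the interface text tells. Its arguments: {"type":"object","properties":{"commands":{"type":"array","items":{"type":"array","items":{"type":"array","items":{"type":"number"}}}},"claw":{"type":"number"},"squeeze":{"type":"number"}},"required":["commands"]}

```bash
ls; mkdir -p pics
cat > h.py <<'E'
from rig import *
import numpy as np, cv2
from scipy.spatial.transform import Rotation as R
def cam(n):
    c=camera(n); return {k:np.array(v) for k,v in c.items()}
def ray(c,uv):
    uv=np.array(uv,float).reshape(-1,1,2)
    p=cv2.undistortPoints(uv,c['camera_matrix'].astype(float),c['D'].astype(float)).reshape(-1,2)
    d=np.c_[p[:,0],-p[:,1],-np.ones(len(p))]
    E=c['extrinsics']; return -E[:3,:3].T@E[:3,3], d@E[:3,:3]
def plane(c,uv,z):
    o,d=ray(c,uv); return o+d*((z-o[2])/d[:,2])[:,None]
def pts(c,uv):
    uv=np.array(uv).reshape(-1,2); o,d=ray(c,uv)
    return o+d*c['range_z'][uv[:,1].astype(int),uv[:,0].astype(int)][:,None]
E
python3 - <<'E'
from h import *
for n in ('scene','top'):
    c=cam(n); cv2.imwrite(f'pics/{n}0.png',c['pixels']); print(n,(c['range_z']>0).mean()); np.savez(f'{n}0.npz',**c)
o=get_obs(); print(o)
E
```

```text
pics
scene 0.995969387755102
top 0.9959778911564626
{'time': 0.1, 'q': array([-1.31547773e+00,  5.28347241e-01,  1.43378851e+00, -3.51310325e-05,
        1.18137225e+00, -1.78491801e-01]), 'joint_velocities': array([-0.00186148, -0.00207242, -0.00193133, -0.0011985 , -0.00149734,
       -0.00138911]), 'joint_torque': array([ 3.36227931e-04, -4.40985775e+01, -1.77151054e+01,  6.34458172e-02,
        5.33990655e-02, -6.12280292e-05]), 'position': array([ 0.26265391, -0.56678418,  0.40388053]), 'tool_rot': array([ 9.76566266e-01,  2.15214801e-01, -5.30104872e-05, -9.56345041e-04]), 'ft_force': array([-0.33751671, -0.11116786, -0.35544374]), 'moment': array([-0.04530077,  0.00140203,  0.01045422]), 'grip_force': 0.0, 'grip_width': 0.0867799749338709}
```

View pics/scene0.png

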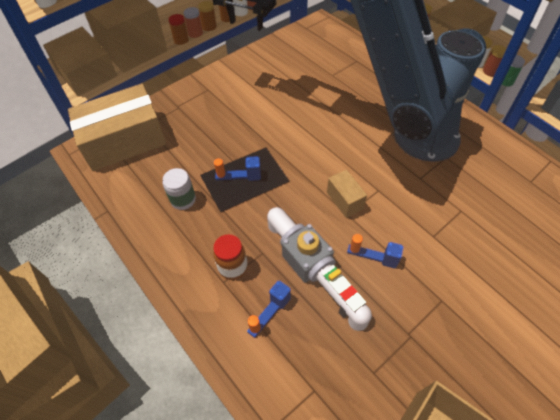

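View pics/top0.png

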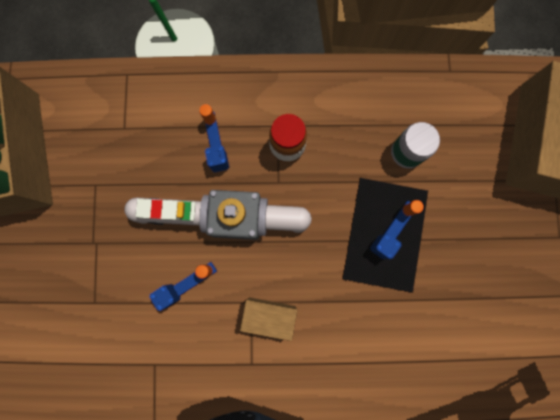

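The top view shows three blue cranks: hub (388,245)/knob (416,207) on the mat, hub (216,158)/knob (206,112), and hub (163,298)/knob (202,271). The one meant is the first: it's farthest to the robot's right (smallest y, right side of the image) and lies on the black mat. I'll confirm that in a crop and measure.

```bash
cat > m.py <<'E'
from h import *
c=dict(np.load('top0.npz'))
im=c['pixels']
cv2.imwrite('pics/crop0.png',np.hstack([cv2.resize(im[165:305,335:445],None,fx=3.5,fy=3.5,interpolation=2),cv2.resize(im[165:305,190:300],None,fx=3.5,fy=3.5,interpolation=2)]))
H=cv2.cvtColor(im,cv2.COLOR_BGR2HSV)
vv,uu=np.mgrid[:420,:560]
P=pts(c,np.c_[uu.ravel(),vv.ravel()]).reshape(420,560,3); 
blue=cv2.inRange(H,(105,120,60),(128,255,255))>0; org=cv2.inRange(H,(5,190,170),(14,255,255))>0
def box(a): b=np.zeros((420,560),bool); b[a[1]:a[3],a[0]:a[2]]=1; return b
for nm,b in dict(mat=(335,170,445,305),c2=(190,90,240,180),c3=(140,255,225,320)).items():
    b=box(b)
    h=P[b&blue]; zt=h[h[:,2]>.05]; k=P[b&org]; kt=k[k[:,2]>k[:,2].max()-.01]
    print(nm,'hub',zt.mean(0).round(4),zt.max(0).round(3),'rect',cv2.minAreaRect(zt[:,:2].astype(np.float32)),'knob',kt.mean(0).round(4),len(zt),len(kt))
m=P[box((335,170,445,305))&(im.max(2)<45)]; m=m[m[:,2]<.012]; print('mat',m[:,2].mean(),cv2.minAreaRect(m[:,:2].astype(np.float32)))
v=box((195,185,270,245)); t=P[v]; n=t[(t[:,2]>.104)&(t[:,2]<.114)]; s=t[t[:,2]>.128]
print('neck',n.mean(0),cv2.minAreaRect(n[:,:2].astype(np.float32)),'sp',s.mean(0),len(s),s[:,2].max())
for nm,b in dict(body=(195,185,270,245),jar=(265,110,312,165),can=(388,118,445,172),carton=(235,292,300,345)).items():
    q=P[box(b)]; q=q[q[:,2]>.06]; 
    if nm=='body': q=q[(q[:,2]<.09)]
    print(nm,q.max(0).round(3),cv2.minAreaRect(q[:,:2].astype(np.float32)))
E
python3 m.py
```

```text
mat hub [ 0.5137 -0.2288  0.0659] [ 0.537 -0.018  0.878] rect ((0.5123913288116455, -0.13563403487205505), (0.04594181850552559, 0.23634451627731323), 1.2572718858718872) knob [ 0.59   -0.287   0.0747] 382 107
c2 hub [0.6955 0.1082 0.0713] [0.721 0.129 0.878] rect ((0.5975521802902222, 0.06046668440103531), (0.26820409297943115, 0.041544340550899506), 26.518203735351562) knob [0.7927 0.1301 0.0699] 348 103
c3 hub [0.4182 0.2099 0.0682] [0.487 0.237 0.878] rect ((0.45767050981521606, 0.11088913679122925), (0.040693994611501694, 0.26113128662109375), 21.607223510742188) knob [0.4694 0.1333 0.0698] 386 117
mat 0.004707395564526492 ((0.5402730107307434, -0.24138078093528748), (0.14778241515159607, 0.21654799580574036), 78.52308654785156)
neck [0.57858599 0.0727325  0.10796459] ((0.5792648792266846, 0.07301269471645355), (0.050527866929769516, 0.05049072206020355), 15.656890869140625) sp [0.56532253 0.05938173 0.24408692] 94 0.8782175211134905
body [0.627 0.149 0.09 ] ((0.5795078873634338, 0.07602028548717499), (0.14933356642723083, 0.0903358906507492), 86.16143035888672)
jar [0.767 0.001 0.878] ((0.6275746822357178, -0.03903435543179512), (0.27988412976264954, 0.07416481524705887), 1.9548773765563965)
can [ 0.752 -0.018  0.878] ((0.6266664862632751, -0.1607903689146042), (0.0729694813489914, 0.3930037021636963), 33.88103485107422)
carton [0.487 0.059 0.878] ((0.4161038100719452, -0.002330407500267029), (0.10045076161623001, 0.144838348031044), 78.97966766357422)
```

View pics/crop0.png

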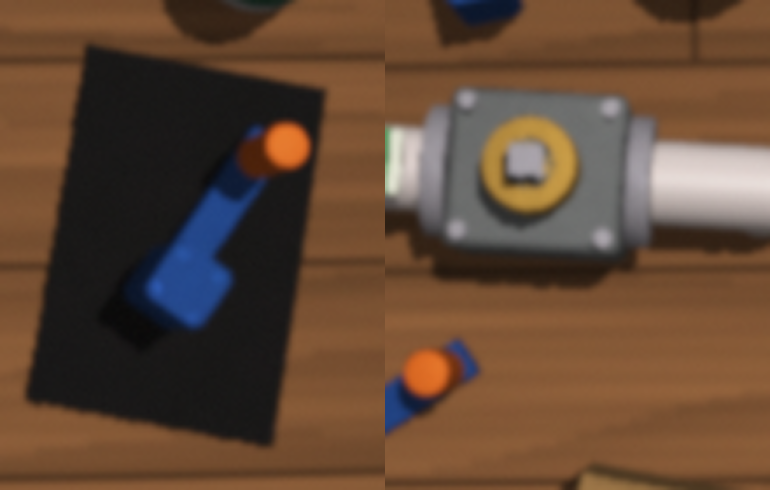

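The crop confirms it: the crank on the mat, farthest right. I'll refine without the dead depth pixels and work out the hover move.

```bash
sed -i "s/^P=pts\(.*\)$/&/; s/^blue=/P[c['range_z']<=0]=np.array([0,0,-1]); blue=/; s/print(nm,q.max/q=q[q[:,2]>q[:,2].max()-.02];print(nm,q.max/" m.py
cat >> h.py <<'E'
def go(p,psi):
    "shift (40mm units) and tool-z turn from the present pose to TCP p, yaw psi, tool down"
    o=get_obs(); r=R.from_quat(o['tool_rot']); t=R.from_euler('z',psi)*R.from_euler('x',np.pi)
    x=r.as_matrix()[:,0]; yaw=np.arctan2(x[1],x[0])
    print('yaw',yaw.round(4),'q',o['q'].round(3),'shift',(r.inv().apply(np.array(p)-o['position'])/.04).round(3),'turn',(r.inv()*t).as_rotvec().round(4),'plain dz',round(yaw-psi,4))
E
python3 m.py; python3 -c "
from h import *
go([.514,-.229,.40],2.49)"
```

```text
mat hub [ 0.5138 -0.2293  0.0638] [ 0.537 -0.206  0.069] rect ((0.513251781463623, -0.23078615963459015), (0.03814561665058136, 0.03890068829059601), 53.56768035888672) knob [ 0.59   -0.287   0.0747] 381 107
c2 hub [0.6986 0.11   0.0596] [0.721 0.129 0.064] rect ((0.6992982029914856, 0.11090821027755737), (0.03967548906803131, 0.03717603534460068), 12.2469482421875) knob [0.7927 0.1301 0.0699] 343 103
c3 hub [0.4175 0.2123 0.0597] [0.44  0.237 0.064] rect ((0.4171471893787384, 0.21343205869197845), (0.03673215210437775, 0.03839566931128502), 32.485111236572266) knob [0.4694 0.1333 0.0698] 382 117
mat 0.0009277165798446201 ((0.3130258321762085, -0.17518353462219238), (0.16209538280963898, 0.6988725662231445), 73.82483673095703)
neck [0.57858599 0.0727325  0.10796459] ((0.5792648792266846, 0.07301269471645355), (0.050527866929769516, 0.05049072206020355), 15.656890869140625) sp [0.57905819 0.07292253 0.13311407] 80 0.13927925822239895
body [0.627 0.147 0.09 ] ((0.5794358849525452, 0.07461151480674744), (0.14572571218013763, 0.09023467451334), 86.0179214477539)
jar [ 0.767 -0.003  0.114] ((0.7342638969421387, -0.03603034466505051), (0.06512201577425003, 0.0654267817735672), 88.73958587646484)
can [ 0.752 -0.259  0.105] ((0.7173388004302979, -0.29416555166244507), (0.07062775641679764, 0.06827306002378464), 85.22228240966797)
carton [0.413 0.059 0.075] ((0.37517791986465454, 0.005639858543872833), (0.10045076161623001, 0.061448805034160614), 78.97966766357422)
yaw 0.4338 q [-1.315  0.528  1.434 -0.     1.181 -0.178] shift [ 9.251 -5.021  0.109] turn [-9.0000e-04 -2.1000e-03 -2.0562e+00] plain dz -2.0562
```

{"name": "move_arm", "arguments": {
  "commands": [
    [[9.25,-5.0,0.1,0,0,-2.066],[9.25,-5.0,0.1,0,0,-2.066],[9.25,-5.0,0.1,0,0,-2.066],[9.25,-5.0,0.1,0,0,-2.066],[9.25,-5.0,0.1,0,0,-2.066],[9.25,-5.0,0.1,0,0,-2.066],[9.25,-5.0,0.1,0,0,-2.066],[9.25,-5.0,0.1,0,0,-2.066],[9.25,-5.0,0.1,0,0,-2.066],[9.25,-5.0,0.1,0,0,-2.066],[9.25,-5.0,0.1,0,0,-2.066],[9.25,-5.0,0.1,0,0,-2.066]]
  ],
  "claw": -1
}}

```text
time: 1.6
position: [0.5143, -0.23, 0.4004]
tool_rot: [0.316, 0.949, 0.0, -0.0]
ft_force: [0.1, 0.5, -0.9]
grip_width: 0.0873
grip_force: 0.0
```

Run:
```python
from h import *
c=cam('wrist'); im=c['pixels']; cv2.imwrite('pics/w1.png',im)
H=cv2.cvtColor(im,cv2.COLOR_BGR2HSV); vv,uu=np.mgrid[:420,:560]
P=pts(c,np.c_[uu.ravel(),vv.ravel()]).reshape(420,560,3); P[c['range_z']<=0]=[0,0,-1]
blue=cv2.inRange(H,(105,120,50),(128,255,255))>0; org=cv2.inRange(H,(5,190,150),(14,255,255))>0
h=P[blue&(P[...,2]>.055)&(P[...,2]<.09)];k=P[org&(P[...,2]>.065)]
print(len(h),h[:,2].mean(),cv2.minAreaRect(h[:,:2].astype(np.float32)),h.mean(0),k.mean(0),len(k))
go([.514,-.23,.21],2.5)
```

```text
1065 0.06341086882154405 ((0.5117679238319397, -0.2305729240179062), (0.037304557859897614, 0.03782060742378235), 53.06285858154297) [ 0.51123056 -0.23004544  0.06341087] [ 0.59210048 -0.25998566  0.07103751] 11
yaw 2.4969 q [-0.619  0.45   1.594  0.     1.099 -1.545] shift [ 2.000e-03 -5.000e-03  4.761e+00] turn [ 0.     -0.0008 -0.0031] plain dz -0.0031
```

View pics/w1.png

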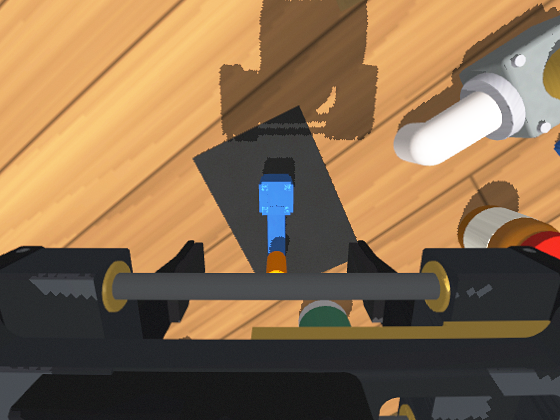

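The wrist view shows the hub at (276,195), blue with the knob behind it at (277,262), square to the fingers. Its estimate agrees to 2 mm. Next I descend and grip.

{"name": "move_arm", "arguments": {
  "commands": [
    [[0.03,-0.04,1,0,0,0],[0.03,-0.04,2.2,0,0,0],[0.03,-0.04,3.4,0,0,0],[0.03,-0.04,4.2,0,0,0],[0.03,-0.04,4.6,0,0,0],[0.03,-0.04,4.75,0,0,0],[0.03,-0.04,4.75,0,0,0]]
  ],
  "claw": -1
}}

```text
time: 2.52
position: [0.5128, -0.2309, 0.2113]
tool_rot: [0.316, 0.949, -0.0, 0.001]
ft_force: [-0.1, -0.4, -0.3]
grip_width: 0.0875
grip_force: 0.0
```

{"name": "move_arm", "arguments": {
  "commands": [
    [[0,0,0,0,0,0],[0,0,0,0,0,0],[0,0,0,0,0,0],[0,0,0,0,0,0],[0,0,0,0,0,0],[0,0,0,0,0,0]]
  ],
  "claw": 1,
  "squeeze": 40
}}

```text
time: 3.28
position: [0.5125, -0.2305, 0.2108]
tool_rot: [0.316, 0.949, 0.0, -0.0]
ft_force: [-0.2, 1.5, 1.0]
grip_width: 0.0377
grip_force: 39.9
```

{"name": "move_arm", "arguments": {
  "commands": [
    [[0,0,-0.5,0,0,0],[0,0,-1.6,0,0,0],[0,0,-2.8,0,0,0],[0,0,-4,0,0,0],[0,0,-4.7,0,0,0],[0,0,-4.7,0,0,0]]
  ]
}}

```text
time: 4.03
position: [0.5127, -0.2308, 0.4004]
tool_rot: [0.315, 0.949, -0.001, 0.002]
ft_force: [0.5, -1.0, -4.3]
grip_width: 0.0379
grip_force: 39.9
```

```bash
python3 -c "
from h import *
print(get_obs()['ft_force'],get_obs()['grip_width']);go([.67,.073,.40],3.1416)"
```

```text
[ 0.46045357 -1.04556746 -4.27093979] 0.037909221883442625
yaw 2.4999 q [-0.622  0.448  1.598 -0.     1.091 -1.551] shift [1.395e+00 8.438e+00 3.000e-03] turn [-0.0014  0.0042 -0.6417] plain dz -0.6417
```

{"name": "move_arm", "arguments": {
  "commands": [
    [[0.2,1.1,0,0,0,-0.1],[0.4,2.3,0,0,0,-0.2],[0.6,3.5,0,0,0,-0.3],[0.8,4.7,0,0,0,-0.4],[1.0,5.9,0,0,0,-0.5],[1.2,7.1,0,0,0,-0.57],[1.35,8.1,0,0,0,-0.64],[1.4,8.44,0,0,0,-0.64],[1.4,8.44,0,0,0,-0.64]]
  ]
}}

```text
time: 5.15
position: [0.6693, 0.0738, 0.3962]
tool_rot: [0.0, 1.0, -0.0, -0.002]
ft_force: [-1.2, -0.6, -4.1]
grip_width: 0.0375
grip_force: 39.9
```

Run:
```python
from h import *
c=cam('wrist'); im=c['pixels']; np.savez('w2.npz',**c); cv2.imwrite('pics/w2.png',im)
go([.579,.073,.40],3.1416)
```

```text
yaw 3.1396 q [-5.700e-02  6.030e-01  1.309e+00 -1.000e-03  1.234e+00 -1.625e+00] shift [ 2.253e+00 -1.000e-03 -7.200e-02] turn [-0.0008 -0.0042 -0.002 ] plain dz -0.002
```

View pics/w2.png

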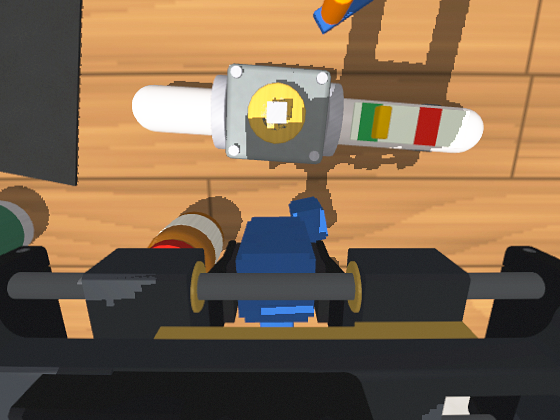

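The spindle's top is at (277,112) on the brass disc and nearly square to the image. The marker (380,122) is near green, and the crank's hub is held at (277,260). Next I measure the spindle's angle and centre.

Run:
```python
from h import *
c=dict(np.load('w2.npz')); im=c['pixels']
H=cv2.cvtColor(im,cv2.COLOR_BGR2HSV)
cv2.imwrite('pics/w2c.png',cv2.resize(im[72:152,237:317],None,fx=7,fy=7,interpolation=0))
vv,uu=np.mgrid[:420,:560]
P=pts(c,np.c_[uu.ravel(),vv.ravel()]).reshape(420,560,3); P[c['range_z']<=0]=[0,0,-1]
m=np.zeros((420,560),bool); m[72:152,237:317]=1
s=m&(P[...,2]>.114)&(P[...,2]<.16); q=P[s]; print(len(q),q[:,2].max())
n=P[m&(abs(P[...,2]-.108)<.004)]; print('neck',n.mean(0),cv2.minAreaRect(n[:,:2].astype(np.float32)))
for zt in (.131,.114,.116):
    a=q[q[:,2]>zt]; r=cv2.minAreaRect(a[:,:2].astype(np.float32)); print(zt,len(a),a.mean(0).round(4),r)
lowsat=(m&(H[...,1]<60)).astype(np.uint8)
for cn in cv2.findContours(lowsat,0,1)[0]:
    if cv2.contourArea(cn)>60:
        r=cv2.minAreaRect(cn); b=cv2.boxPoints(r); W=plane(c,b,.136); e=np.diff(W[:3],axis=0)
        print(r,W.mean(0),np.degrees(np.arctan2(e[:,1],e[:,0]))%90,np.linalg.norm(e,axis=1))
# hub in hand
hb=P[(H[...,0]>105)&(H[...,0]<128)&(H[...,1]>120)&(vv>215)&(vv<330)&(uu>232)&(uu<325)&(P[...,2]>.17)]
print('hub',hb.min(0),hb.max(0))
```

```text
419 0.13799703149589113
neck [0.57838329 0.07302401 0.10761021] ((0.5786518454551697, 0.07314285635948181), (0.05026215314865112, 0.05126318708062172), 26.1459903717041)
0.131 287 [0.5786 0.0731 0.1345] ((0.5781574249267578, 0.07251103222370148), (0.013735806569457054, 0.013623561710119247), 0.37370723485946655)
0.114 419 [0.5787 0.0731 0.1327] ((0.5783138275146484, 0.07327357679605484), (0.015535280108451843, 0.01609952189028263), 88.28238677978516)
0.116 419 [0.5787 0.0731 0.1327] ((0.5783138275146484, 0.07327357679605484), (0.015535280108451843, 0.01609952189028263), 88.28238677978516)
((276.5, 111.5), (79.0, 79.0), 90.0) [0.57964638 0.07332285 0.136     ] [89.94114413  1.95734847] [0.05989969 0.05896775]
hub [0.64758936 0.05162603 0.18838054] [0.72679197 0.09836192 0.25101912]
```

View pics/w2c.png

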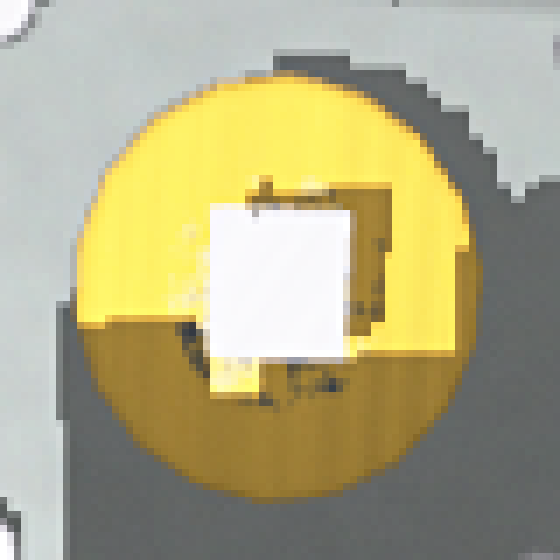

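```bash
python3 -c "
from h import *
go([.580,.073,.35],3.135)"
```

```text
yaw 3.1396 q [-5.700e-02  6.030e-01  1.309e+00 -1.000e-03  1.234e+00 -1.625e+00] shift [2.222 0.    1.178] turn [-0.0008 -0.0042  0.0046] plain dz 0.0046
```

{"name": "move_arm", "arguments": {
  "commands": [
    [[0.6,0,0.2,0,0,0],[1.4,0,0.5,0,0,0],[2.0,0,0.8,0,0,0],[2.22,0,1.0,0,0,0],[2.22,0,1.1,0,0,0],[2.22,0,1.1,0,0,0],[2.22,0,1.1,0,0,0]]
  ]
}}

```text
time: 6.08
position: [0.5819, 0.0733, 0.3551]
tool_rot: [0.001, 1.0, -0.0, 0.001]
ft_force: [0.7, 0.3, -3.7]
grip_width: 0.0376
grip_force: 39.9
```

Run:
```python
from h import *
go([.580,.073,.345],3.135)
c=cam('wrist'); im=c['pixels']; cv2.imwrite('pics/w3.png',im)
c=cam('scene'); s=cv2.resize(c['pixels'][180:300,230:390],None,fx=4,fy=4,interpolation=2); cv2.imwrite('pics/s3.png',s)
```

```text
yaw 3.1396 q [-0.065  0.536  1.581 -0.     1.022 -1.634] shift [ 0.049 -0.007  0.253] turn [-0.0001  0.0019  0.0046] plain dz 0.0046
```

View pics/s3.png

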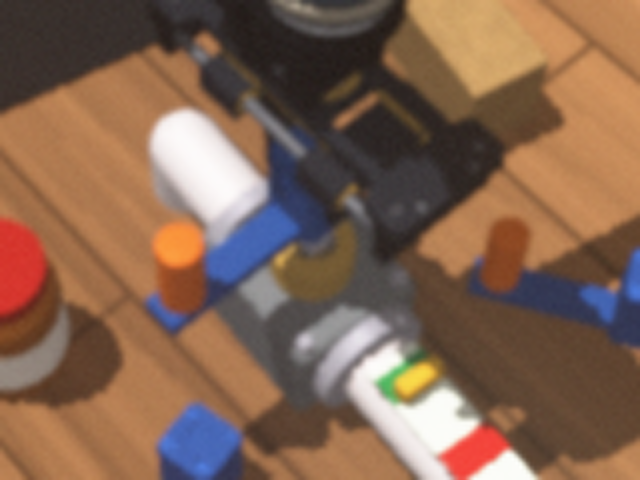

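The crop shows the crank held just over the spindle (318,240), knob at (180,265), clear of the jar. I'll go down slowly.

{"name": "move_arm", "arguments": {
  "commands": [
    [[0.05,0,0.1,0,0,0],[0.05,0,0.2,0,0,0],[0.05,0,0.3,0,0,0],[0.05,0,0.4,0,0,0],[0.05,0,0.5,0,0,0],[0.05,0,0.58,0,0,0],[0.05,0,0.64,0,0,0],[0.05,0,0.64,0,0,0]]
  ]
}}

```text
time: 7.18
position: [0.5789, 0.0734, 0.329]
tool_rot: [0.001, 1.0, 0.0, -0.0]
ft_force: [-0.5, 0.3, -2.7]
grip_width: 0.0379
grip_force: 39.9
```

It's past the taper with no contact force, so the angle fits. I'll go on to the neck.

{"name": "move_arm", "arguments": {
  "commands": [
    [[0,0,0.1,0,0,0],[0,0,0.18,0,0,0],[0,0,0.26,0,0,0],[0,0,0.32,0,0,0],[0,0,0.34,0,0,0],[0,0,0.34,0,0,0]]
  ]
}}

```text
time: 7.92
position: [0.5789, 0.0735, 0.3155]
tool_rot: [0.001, 1.0, 0.0, -0.0]
ft_force: [0.5, 0.0, -3.1]
grip_width: 0.0376
grip_force: 39.9
```

```bash
python3 -c "
from h import *
o=get_obs();print(o['position'],o['ft_force'],o['moment']);go([.579,.0731,.314],3.14)"
```

```text
[0.57891807 0.07348098 0.31550099] [ 0.51352062  0.00664218 -3.06768514] [ 0.12986723 -0.05144674 -0.06009389]
yaw 3.1398 q [-0.065  0.588  1.62   0.     0.934 -1.634] shift [-0.002 -0.01   0.038] turn [ 0.     -0.0001 -0.0002] plain dz -0.0002
```

{"name": "move_arm", "arguments": {
  "commands": [
    [[0,0,0.02,0,0,0.08],[0,0,0.02,0,0,0.2],[0,0,0.02,0,0,0.34],[0,0,0.02,0,0,0.48],[0,0,0.02,0,0,0.62],[0,0,0.02,0,0,0.76],[0,0,0.02,0,0,0.9],[0,0,0.02,0,0,1.04],[0,0,0.02,0,0,1.18],[0,0,0.02,0,0,1.32],[0,0,0.02,0,0,1.42],[0,0,0.02,0,0,1.5]]
  ]
}}

```text
time: 9.43
position: [0.5795, 0.0743, 0.315]
tool_rot: [0.683, 0.73, 0.002, 0.0]
ft_force: [1.6, 3.4, -4.2]
grip_width: 0.0376
grip_force: 39.9
```

```bash
cat > mk.py <<'E'
from h import *
o=get_obs();print(o['position'],o['ft_force'],o['moment'],o['grip_width'],o['grip_force']);go([.579,.0731,.314],3.14)
for n in ('top','scene'):
    c=cam(n); im=c['pixels']; H=cv2.cvtColor(im,cv2.COLOR_BGR2HSV)
    def f(lo,hi,b):
        m=cv2.inRange(H,lo,hi); k=np.zeros_like(m); k[b[1]:b[3],b[0]:b[2]]=1; return np.argwhere((m*k)>0)[:,::-1]
    b=(130,190,205,230) if n=='top' else (315,255,375,330)
    for nm,lo,hi in (('yellow',(18,150,120),(30,255,255)),('red',(0,180,100),(6,255,255)),('green',(45,120,60),(80,255,255))):
        q=f(lo,hi,b)
        if len(q): print(n,nm,len(q),q.mean(0),plane(c,[q.mean(0)],.075).round(4))
E
python3 mk.py
```

```text
[0.5794575  0.07430776 0.31500509] [ 1.57934565  3.44508354 -4.21247931] [ 0.70135902 -0.39581513  0.1569109 ] 0.037629540870886644 39.949087500572205
yaw 1.6371 q [-0.064  0.589  1.62   0.003  0.93  -0.132] shift [-0.029 -0.013  0.025] turn [ 3.6000e-03  6.0000e-04 -1.5029e+00] plain dz -1.5029
top yellow 39 [171.94871795 212.41025641] [[0.5826 0.1915 0.075 ]]
top red 10 [158.6 214.3] [[0.5792 0.2177 0.075 ]]
top green 88 [185.06818182 214.29545455] [[0.5787 0.1657 0.075 ]]
scene yellow 64 [339.390625 278.828125] [[0.5799 0.1868 0.075 ]]
scene red 94 [348.31914894 292.4787234 ] [[0.5881 0.2243 0.075 ]]
scene green 80 [331.65   273.7375] [[0.5846 0.1658 0.075 ]]
```

{"name": "move_arm", "arguments": {
  "commands": [
    [[0,0,0,0,0,0.1],[0,0,0,0,0,0.22],[0,0,0,0,0,0.34],[0,0,0,0,0,0.46],[0,0,0,0,0,0.58],[0,0,0,0,0,0.7],[0,0,0,0,0,0.82],[0,0,0,0,0,0.94],[0,0,0,0,0,1.04],[0,0,0,0,0,1.1]]
  ]
}}

```text
time: 10.78
position: [0.5797, 0.0741, 0.315]
tool_rot: [0.964, 0.266, 0.002, -0.0]
ft_force: [2.1, 4.7, -3.6]
grip_width: 0.0377
grip_force: 39.9
```

```bash
python3 mk.py
```

```text
[0.57968063 0.07413296 0.3150189 ] [ 2.10292456  4.73885616 -3.61817725] [ 0.84667894 -0.63959544  0.15568158] 0.03774627053404662 39.948199801146984
yaw 0.5391 q [-0.064  0.589  1.62   0.002  0.93   0.966] shift [-0.028  0.013  0.025] turn [ 5.0000e-03 -9.0000e-04 -2.6009e+00] plain dz -2.6009
scene yellow 61 [343.44262295 282.90163934] [[0.58   0.2002 0.075 ]]
scene red 98 [348.17346939 292.40816327] [[0.5882 0.2239 0.075 ]]
scene green 75 [331.84       273.74666667] [[0.5843 0.1661 0.075 ]]
```

{"name": "move_arm", "arguments": {
  "commands": [
    [[0,0,0,0,0,0.1],[0,0,0,0,0,0.2],[0,0,0,0,0,0.3],[0,0,0,0,0,0.4],[0,0,0,0,0,0.5],[0,0,0,0,0,0.5]]
  ]
}}

```text
time: 11.62
position: [0.5798, 0.074, 0.315]
tool_rot: [1.0, 0.021, 0.002, -0.001]
ft_force: [2.6, 4.4, -4.9]
grip_width: 0.0378
grip_force: 39.9
```

```bash
python3 mk.py|grep -v top
```

```text
[0.57975265 0.07396299 0.31503741] [ 2.64393196  4.39256886 -4.88907079] [ 0.7798733  -0.61154067  0.09883114] 0.03782317462935888 39.9332027323544
yaw 0.0415 q [-0.065  0.589  1.62   0.002  0.93   1.464] shift [-0.02   0.021  0.026] turn [ 5.5000e-03 -1.9000e-03 -3.0985e+00] plain dz -3.0985
scene yellow 64 [344.828125 284.921875] [[0.5811 0.2059 0.075 ]]
scene red 105 [348.53333333 292.05714286] [[0.587  0.2239 0.075 ]]
scene green 53 [330.66037736 274.81132075] [[0.5883 0.1662 0.075 ]]
```

{"name": "move_arm", "arguments": {
  "commands": [
    [[0,0,0,0,0,0.08],[0,0,0,0,0,0.16],[0,0,0,0,0,0.24],[0,0,0,0,0,0.3],[0,0,0,0,0,0.3]]
  ]
}}

```text
time: 12.35
position: [0.5798, 0.0739, 0.3151]
tool_rot: [0.992, -0.129, 0.002, -0.001]
ft_force: [2.2, 4.9, -5.3]
grip_width: 0.0377
grip_force: 39.9
```

```bash
python3 mk.py|egrep -v "top|red|green"
```

```text
[0.57975827 0.07386074 0.31505689] [ 2.16376647  4.88979566 -5.25581149] [ 0.79188355 -0.60560854  0.0776114 ] 0.0376978247118096 39.93684785440564
yaw -0.2581 q [-0.065  0.589  1.62   0.002  0.93   1.763] shift [-0.014  0.023  0.026] turn [-4.900e-03  2.100e-03  2.885e+00] plain dz -3.3981
scene yellow 72 [345.5 286. ] [[0.5818 0.2088 0.075 ]]
```

{"name": "move_arm", "arguments": {
  "commands": [
    [[0,0,0,0,0,0.07],[0,0,0,0,0,0.14],[0,0,0,0,0,0.2],[0,0,0,0,0,0.25],[0,0,0,0,0,0.25]]
  ]
}}

```text
time: 13.08
position: [0.5797, 0.0738, 0.3151]
tool_rot: [0.968, -0.251, 0.002, -0.001]
ft_force: [3.0, 4.1, -5.3]
grip_width: 0.0374
grip_force: 40.0
```

```bash
python3 mk.py|egrep -v "top|red|green"
```

```text
[0.57971802 0.07383864 0.3150975 ] [ 2.99973038  4.1206851  -5.32187799] [ 0.79685206 -0.64176556  0.33780185] 0.0373734464390419 39.98900195583701
yaw -0.507 q [-6.500e-02  5.890e-01  1.620e+00  1.000e-03  9.300e-01  2.013e+00] shift [-0.007  0.025  0.027] turn [-4.3000e-03  2.0000e-03  2.6362e+00] plain dz -3.647
scene yellow 71 [346.52112676 286.83098592] [[0.5814 0.2118 0.075 ]]
```

{"name": "move_arm", "arguments": {
  "commands": [
    [[0,0,0,0,0,0.04],[0,0,0,0,0,0.08],[0,0,0,0,0,0.12],[0,0,0,0,0,0.12]]
  ]
}}

```text
time: 13.68
position: [0.5797, 0.0739, 0.3151]
tool_rot: [0.952, -0.307, 0.002, -0.001]
ft_force: [3.5, 3.5, -4.9]
grip_width: 0.0378
grip_force: 40.1
```

```bash
python3 mk.py|egrep -v "top|red|green"
```

```text
[0.57970955 0.07392156 0.31514857] [ 3.51332301  3.51025312 -4.85588691] [ 0.86612955 -0.63071062  0.73290347] 0.03782346655883799 40.127599854022264
yaw -0.625 q [-0.064  0.589  1.62   0.     0.93   2.131] shift [-0.002  0.027  0.029] turn [-4.3000e-03  1.4000e-03  2.5182e+00] plain dz -3.765
scene yellow 70 [346.41428571 286.87142857] [[0.5817 0.2117 0.075 ]]
```

The moment has risen to 0.73 N m while the marker stays put, so it's at the stop. I'll relax the wind-up a little and lift off.

{"name": "move_arm", "arguments": {
  "commands": [
    [[0,0,0,0,0,-0.06],[0,0,0,0,0,-0.12],[0,0,-0.1,0,0,-0.13],[0,0,-0.3,0,0,-0.13],[0,0,-0.5,0,0,-0.13],[0,0,-0.8,0,0,-0.13],[0,0,-1.2,0,0,-0.13],[0,0,-1.7,0,0,-0.13],[0,0,-2.2,0,0,-0.13],[0,0,-2.2,0,0,-0.13]]
  ]
}}

```text
time: 15.02
position: [0.5792, 0.0732, 0.4053]
tool_rot: [0.969, -0.247, 0.002, -0.0]
ft_force: [-0.3, 0.1, -2.7]
grip_width: 0.038
grip_force: 39.9
```

```bash
python3 mk.py|egrep -v "red|green"
python3 - <<'E'
from h import *
go([.513,-.231,.40],2.5)
c=cam('scene'); cv2.imwrite('pics/s4.png',cv2.resize(c['pixels'][130:340,190:400],None,fx=2.8,fy=2.8,interpolation=2))
E
```

```text
[0.57918185 0.07321082 0.40525369] [-0.32500341  0.06482771 -2.65303647] [ 0.00077495 -0.00869494 -0.00042899] 0.038004803675852815 39.91838922724128
yaw -0.4998 q [-6.500e-02  4.700e-01  1.539e+00 -1.000e-03  1.127e+00  2.005e+00] shift [-0.013  0.008  2.281] turn [-6.5000e-03  5.0000e-04  2.6433e+00] plain dz -3.6398
top yellow 69 [158.69565217 206.82608696] [[0.5939 0.2179 0.075 ]]
scene yellow 68 [346.04411765 287.16176471] [[0.5828 0.2116 0.075 ]]
yaw -0.5001 q [-0.065  0.473  1.542 -0.     1.127  2.006] shift [2.212 7.46  0.076] turn [-2.0000e-04  7.0000e-04 -3.0001e+00] plain dz -3.0001
```

View pics/s4.png

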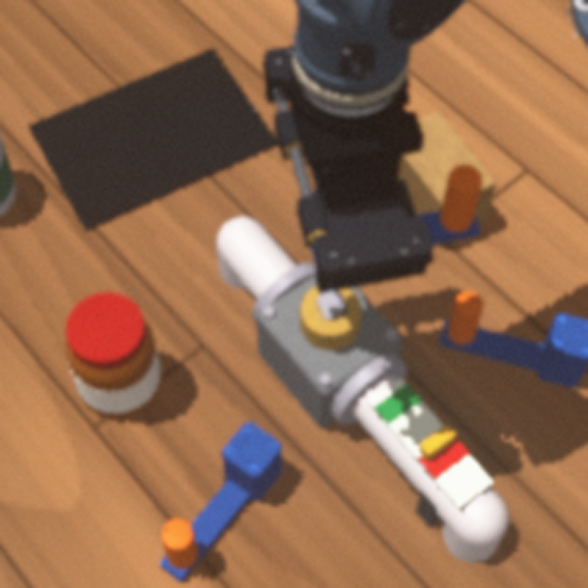

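The spindle is bare and the jar, carton and mat are undisturbed. The yellow marker (438,443) sits at the red end, and its travel of about 43 mm fits a start near 0. Now I carry the crank back over the mat.

{"name": "move_arm", "arguments": {
  "commands": [
    [[0.2,0.7,0,0,0,-0.1],[0.4,1.4,0,0,0,-0.24],[0.6,2.1,0,0,0,-0.38],[0.8,2.8,0,0,0,-0.52],[1.05,3.5,0,0,0,-0.66],[1.25,4.2,0,0,0,-0.8],[1.5,5,0,0,0,-0.94],[1.7,5.7,0,0,0,-1.08],[1.9,6.4,0,0,0,-1.22],[2.1,7,0,0,0,-1.36],[2.2,7.3,0,0,0,-1.46],[2.21,7.46,0.07,0,0,-1.5]]
  ]
}}

```text
time: 16.68
position: [0.5129, -0.2317, 0.3989]
tool_rot: [0.877, 0.48, -0.0, -0.001]
ft_force: [0.3, 0.3, -3.3]
grip_width: 0.038
grip_force: 39.9
```

{"name": "move_arm", "arguments": {
  "commands": [
    [[0,0,0,0,0,-0.12],[0,0,0,0,0,-0.28],[0,0,0,0,0,-0.44],[0,0,0,0,0,-0.6],[0,0,0,0,0,-0.76],[0,0,0,0,0,-0.92],[0,0,0,0,0,-1.08],[0,0,0,0,0,-1.24],[0,0,0,0,0,-1.38],[0,0,0,0,0,-1.48],[0,0,0,0,0,-1.5],[0,0,0,0,0,-1.5]]
  ]
}}

```text
time: 18.18
position: [0.5132, -0.2307, 0.3993]
tool_rot: [0.316, 0.949, 0.0, -0.001]
ft_force: [0.1, 0.2, -3.2]
grip_width: 0.0378
grip_force: 39.9
```

Run:
```python
from h import *
go([.513,-.231,.2105],2.5)
c=cam('wrist'); cv2.imwrite('pics/w5.png',c['pixels'])
```

```text
yaw 2.4987 q [-0.621  0.45   1.597 -0.     1.096 -1.549] shift [-0.009 -0.009  4.72 ] turn [-0.0001 -0.0016 -0.0013] plain dz -0.0013
```

View pics/w5.png

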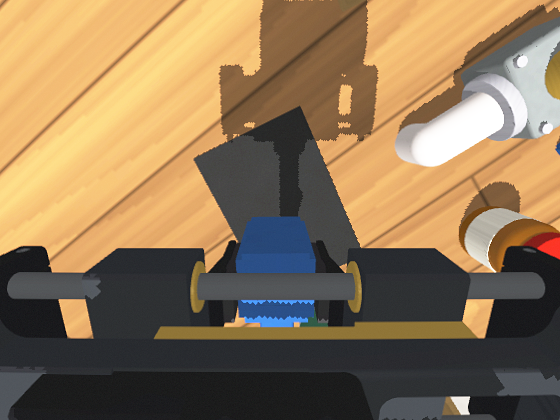

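The crank is held square over the mat, hub at (277,265), same view as when lifted. I'll lower it gently.

{"name": "move_arm", "arguments": {
  "commands": [
    [[0,0,0.6,0,0,0],[0,0,1.6,0,0,0],[0,0,2.6,0,0,0],[0,0,3.5,0,0,0],[0,0,4.1,0,0,0],[0,0,4.4,0,0,0],[0,0,4.55,0,0,0],[0,0,4.64,0,0,0],[0,0,4.68,0,0,0],[0,0,4.7,0,0,0],[0,0,4.7,0,0,0]]
  ]
}}

```text
time: 19.6
position: [0.5134, -0.2308, 0.2123]
tool_rot: [0.315, 0.949, -0.0, 0.0]
ft_force: [-0.3, 0.7, -2.5]
grip_width: 0.0374
grip_force: 39.9
```

{"name": "move_arm", "arguments": {
  "commands": [
    [[0,0,0.02,0,0,0],[0,0,0.04,0,0,0],[0,0,0.05,0,0,0],[0,0,0.05,0,0,0]]
  ]
}}

```text
time: 20.1
position: [0.5134, -0.2308, 0.2107]
tool_rot: [0.315, 0.949, -0.0, 0.0]
ft_force: [-1.9, 0.6, 5.9]
grip_width: 0.0379
grip_force: 39.9
```

Contact with the mat (force changed by +8 N). I'll release and rise.

{"name": "move_arm", "arguments": {
  "commands": [
    [[0,0,0,0,0,0],[0,0,0,0,0,0],[0,0,0,0,0,0],[0,0,0,0,0,0],[0,0,0,0,0,0],[0,0,0,0,0,0]]
  ],
  "claw": -1,
  "squeeze": 10
}}

```text
time: 20.85
position: [0.5134, -0.2308, 0.2099]
tool_rot: [0.315, 0.949, 0.0, 0.0]
ft_force: [0.8, -0.1, 0.2]
grip_width: 0.0847
grip_force: 0.0
```

{"name": "move_arm", "arguments": {
  "commands": [
    [[0,0,-0.4,0,0,0],[0,0,-1.2,0,0,0],[0,0,-2.2,0,0,0],[0,0,-3.4,0,0,0],[0,0,-4.5,0,0,0],[0,0,-5,0,0,0],[0,0,-5,0,0,0],[0,0,-5,0,0,0]]
  ]
}}

```text
time: 21.85
position: [0.5129, -0.2304, 0.4095]
tool_rot: [0.315, 0.949, 0.0, -0.001]
ft_force: [-0.3, 0.5, -0.3]
grip_width: 0.0868
grip_force: 0.0
```

Run:
```python
from h import *
o=get_obs(); print(o['position'],o['grip_width'],o['ft_force'],o['joint_velocities'].round(3))
c=cam('scene'); cv2.imwrite('pics/s6.png',cv2.resize(c['pixels'][130:340,150:400],None,fx=2.8,fy=2.8,interpolation=2))
c=cam('wrist'); im=c['pixels']
H=cv2.cvtColor(im,cv2.COLOR_BGR2HSV); vv,uu=np.mgrid[:420,:560]
P=pts(c,np.c_[uu.ravel(),vv.ravel()]).reshape(420,560,3); P[c['range_z']<=0]=[0,0,-1]
blue=cv2.inRange(H,(105,120,50),(128,255,255))>0
h=P[blue&(P[...,2]>.055)&(P[...,2]<.09)]; print(h.mean(0),h[:,2].std(),cv2.minAreaRect(h[:,:2].astype(np.float32)))
```

```text
[ 0.51285483 -0.23043071  0.40948501] 0.0868295118094123 [-0.2896961   0.47263339 -0.31297243] [-0.001  0.022  0.01  -0.     0.002  0.   ]
[ 0.51143265 -0.23144616  0.06335707] 0.0013692781153709771 ((0.5119443535804749, -0.2321448028087616), (0.037956029176712036, 0.03777173161506653), 53.586971282958984)
```

View pics/s6.png

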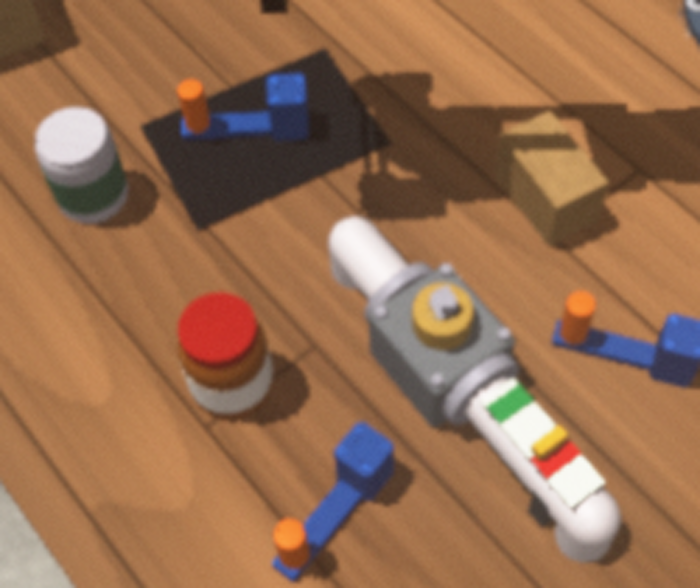

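The picture shows the crank flat on the mat as before, marker at the red end (550,440), and the jar, can and carton in place. I'll do one numerical check of the marker's travel against the first pictures.

Run:
```python
from h import *
for n,b in (('scene',(315,255,375,330)),('top',(130,190,205,230))):
    for c in (dict(np.load(n+'0.npz')),cam(n)):
        H=cv2.cvtColor(c['pixels'],cv2.COLOR_BGR2HSV); m=cv2.inRange(H,(18,150,120),(30,255,255)); k=np.zeros_like(m); k[b[1]:b[3],b[0]:b[2]]=1
        q=np.argwhere(m*k>0)[:,::-1]; print(n,len(q),q.mean(0),plane(c,[q.mean(0)],.078).round(4))
```

```text
scene 77 [334.50649351 273.85714286] [[0.581  0.1711 0.078 ]]
scene 62 [346.41935484 287.08064516] [[0.5832 0.2127 0.078 ]]
top 91 [180.10989011 209.35164835] [[0.5881 0.1748 0.078 ]]
top 91 [159.05494505 208.0989011 ] [[0.591  0.2163 0.078 ]]
```

```bash
python3 -c "
from h import *
print(hand_in())"
```

```text
the job is handed in; nothing more can be done
None
```

I turned the valve clockwise to its stop with the crank, then laid the crank back flat on the mat and let go, and handed the job in (no verdict came back); the marker is at the red end after about 42 mm of travel, and the last picture shows the jar, can and carton in place.

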